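Release the locked sample jar and weigh it

TASK

Free the blue-capped sample jar from the sloping transport rack: swing the red catch well aside to the back, then draw the blue-knobbed bolt fully to the right, then swing the yellow gate right back, and leave all three open. Lift the jar out along its slope and set it gently upright in the middle of the pocket scale's plate, then let go. Do not shift the scale or disturb the other things on the bench.

Things in the scene. Friction and masses are not known exactly. Their poses are not given: they have to be found in the camera images.
- rack: inclined transport rack fixed to the bench: aluminium base plate 172 x 300 x 10 mm with a grey sloped cradle, a steel post at the left and a grey latch column at the right. Origin: on the bench, under the plate, 20 mm in front of its middle; x to the rack's back, y to its left as seen from the robot, z up. Latch deck: top at z = 130, x = 14 to 106, y = -147 to 0 mm
- cradle (a point): middle of the cradle's floor, where the jar's foot rests: rack x = 20, y = 50, z = 45 mm. The cradle is a square pocket whose axis leans 30 degrees towards the rack's front (-x); along that axis its walls reach 37 mm up the jar's sides, 45 mm up its front and 24 mm up its back. The jar comes out along the axis; the axes of this point are the rack's
- catch (a joint): first catch: red strut 63 mm long on the latch deck, its free end close behind the bolt's tail, so that the bolt cannot slide. 0: in line with the bolt, blocking; grows (rad) as its free end swings to the rack's back (+x), clockwise from above, to a stop at 1.4; clear of the bolt's whole travel above 0.6. Friction holds it (0.04 N m, 1 N at its knob)
- catch_knob (a point): centre of the top face of the red upright round knob on the catch: 16 mm diameter, 30 mm tall (top 176 mm above the bench), 47 mm from the catch's hinge
- catch_hinge (a point): vertical hinge axis of the catch on the deck, at rack x = 39, y = -132 mm
- bolt (a joint): second latch: steel slide bolt 65 mm long, 14 mm wide, on the latch deck, standing behind the gate's free end so that the gate cannot swing. 0: home, gate locked; grows (m) as it slides to the rack's right (-y) to a stop at 0.040; the gate is free above 0.020. Friction holds it (1.5 N)
- bolt_knob (a point): centre of the top face of the blue upright round knob on the bolt: 16 mm diameter, 28 mm tall (top 176 mm above the bench), at rack x = 39, y = -34.5 mm when the bolt is home
- gate (a joint): yellow gate: flat bar 145 x 16 x 8 mm with a 56 x 40 mm tongue over the jar's cap, 139 to 147 mm above the bench. 0: closed, bar along the rack's y; grows (rad) as it swings to the rack's back (+x) about the post, anticlockwise from above, to a stop at 1.6. Friction holds it where it is left (0.06 N m)
- gate_knob (a point): centre of the top face of the black upright round knob on the gate: 16 mm diameter, 28 mm tall (top 175 mm above the bench), 80 mm from the gate's hinge
- gate_hinge (a point): vertical hinge axis of the gate at the steel post, at rack x = 22, y = 125 mm, height 139 mm
- jar: white sample jar with a dark blue screw cap (closed, fixed), 90 mm tall: body 58 mm diameter up to 72 mm, cap 54 mm diameter above it; about 0.16 kg. Origin: centre of its foot; z along its axis to the cap. It starts in the rack's cradle, leaning 30 degrees towards the rack's front
- scale: pocket scale, grey, loose on the bench, 119 x 98 x 28 mm, 0.24 kg. Origin: centre of its underside; x along the 119 mm, y along the 98 mm, z up; the key panel is at -x
- scale_plate (a point): middle of the flat top plate of the scale (about 88 x 98 mm, 28 mm above the bench), on which the jar is to stand; axes as the scale's
- white_jar: bystander: smaller jar, all white, 52 mm diameter, 76 mm tall; origin under its centre
- spool: bystander: green spool of white sealing thread, 68 mm diameter, 30 mm high; origin under its centre
- red_marker: bystander: white felt marker with a red cap, 131 mm long; origin under its centre
- driver: bystander: short screwdriver with a black and red handle, 149 mm long; origin under its centre

How it is judged:
On the way, in this order (a step that is already met when the one before it is completed fails the run):
1. the red catch is swung aside (over 0.7 rad), the bolt still home (value of joint catch above 0.7 rad and value of joint bolt below 0.01 m), for 0.1 s.
2. the bolt is drawn (over 25 mm), the gate still closed (value of joint bolt above 0.025 m and value of joint gate below 0.2 rad), for 0.1 s.
3. the gate is swung back (over 1.2 rad), the jar still in its cradle (value of joint gate above 1.2 rad and distance of jar from where it was at the start of the episode below 0.02 m), for 0.1 s.
4. the jar is lifted out of the cradle (foot 70 mm or more above the bench) (height (world z) of jar above 0.07 m), for 0.1 s.
5. the jar stands upright on the scale's plate (horizontal distance between jar and scale_plate below 0.02 m and z of jar in the frame of scale_plate between -0.004 and 0.004 m and angle between jar's own z axis and vertical below 0.1 rad), for 0.2 s.
At the end, for the whole second after the job is handed in: The jar stands upright (within 0.1 rad) and at rest on the scale's plate, its foot within 4 mm of the plate's height and within 20 mm of its middle; catch over 0.7 rad, bolt over 25 mm and gate over 1.2 rad open (all of step 5 and linear speed of each of jar, scale below 0.02 m/s and value of joint catch above 0.7 rad and value of joint bolt above 0.025 m and value of joint gate above 1.2 rad); the robot touches nothing.
It fails at once if the scale is shifted more than 25 mm (distance of scale from where it was at the start of the episode above 0.025 m).
It fails at once if the jar is laid over or upset (over 70 degrees) (angle between jar's own z axis and vertical above 1.22 rad).
It fails at once if the jar is dropped or pressed hard on the scale (over 40 N) (contact force between jar and scale above 40 N).
It fails at once if one of the other listed things is moved more than 25 mm (distance of any of white_jar, spool, red_marker, driver from where it was at the start of the episode above 0.025 m).
It also fails if it takes over 69 s, if anything falls off the work surface, if the arm or the gripper's body presses on something with over 40 N, if the wrist force passes 120 N, or if a joint passes its speed limit or range.

ROBOT

A 6-joint arm with a two-finger parallel gripper is mounted at the origin on a cart in front of the work surface, level with it; the furniture and walls round the work are solid. World frame = base frame: x ahead of the robot, y to its left, z up, the work surface at z = 0. Lengths are in m, angles in rad, forces in N, time in s.
With the tool pointing down it reaches from about 0.3 to 0.825 m from the base axis. Payload 5.4 kg.
Tool frame: the origin (TCP) lies between the finger pads; the fingertips stand 22 mm ahead of it and the grasp point (between the pads) lies 3 mm ahead of it; z points along the fingers, y is the line along which they close (so a half turn about z gives the same grasp; the last joint's range is limited). The gripper opens to 92 mm and grips with 3 to 60 N. Pads are 20 mm wide; open, the fingers measure 128 mm over their backs; the gripper's body (75 mm by 189 mm) begins 69 mm behind the grasp point.
Start: joints at [-1.426, 0.158, 1.597, -0, 1.386, -0.21], TCP at [0.2, -0.539, 0.212] pointing down, gripper open.
Joint ranges: [-2.91, 2.91], [-0.94, 2.29], [0.18, 2.7], [-1.29, 4.43], [0.17, 2.64], [-3, 3]. Speed limits (rad/s): [2.57, 2.57, 3.14, 3.14, 3.14, 3.14].

INTERFACE

Orientations are given as a unit quaternion [w, x, y, z].
In Python, from workcell import get_obs, get_image, close_job gives the robot as it stands. The module is installed in compiled form; this text tells all that it offers.
- The arm moves only by the shell command python3 -m handwheel 'ROWS' [OPENING] [FORCE]. ROWS is a JSON object of lists of equal length, an entry for each row: "linear": the shift along the world's x, y, z each as a share of 0.4 m, from -1 to 1, a list of three; "angular": the turn, a rotation vector about the world's x, y, z each as a share of 0.5 rad, from -1 to 1, a list of three. In form: {"linear": [[dx, dy, dz], ...], "angular": [[wx, wy, wz], ...]}. A call has 1 to 12 rows; each row is the pose to reach, as a shift and turn from the pose commanded when the call began; what a row does not reach only later rows make up. A row lasts 1/10 s, in which the tool goes at most 50 mm and 8.59 degrees, less where a joint would pass 70% of its speed; a pose out of reach is approached as far as the arm can. A call with a number of a shift or a turn outside -1 to 1 is refused whole. A call with a gripper value outside its range is refused whole. OPENING is the opening, from -1 (shut) to 1 (fully open), set as the call begins (- or left out, the last holds). The fingers move at their own pace and stop on an object; FORCE is the grip in N (left out, the last holds). Time passes only in rows, so rows that repeat a pose let the fingers close. It gives the time, the measured TCP pose, the force, the opening and the grip force at its end, in the units of the state.
- get_obs(): the state, without advancing time (a new reading comes with each control period).
- get_image(name): name is "side" or "top"; returns a dict with "img" (400x640x3 uint8, red, green, blue), "depth" (400x640 float32, m along the optical axis (not along the pixel's ray), 0 where there is no reading), "fov_y" (degrees; the focal length in pixels is half the picture's height over the tangent of half this angle, whatever the lens; pixels are square), "cx", "cy" (the principal point, pixels), "k1" (the pictures are not rectified: a ray, as slopes to the right and down, at radius r is drawn at 1 + k1 r^2 times it, then the intrinsics apply), "cam_to_world" (4x4, takes a point from camera to world coordinates). Camera axes: x right, y down, z forward; pixel columns grow to the right and rows downward; lengths in m; the calibration is good to about 2 mm. A picture is of the moment at which its call begins.
- close_job(): hands the job in; it is judged then, once.
The state is a dict: "clock": time; "qpos": joint angles; "joint_vel": joint speeds; "effort": joint torques, N m; "tool_pos": TCP position; "eef_rot": TCP orientation; "contact_force": force on the tool from outside, world axes, zero at the start; "wrist_torque": the same for the moment, N m; "opening": opening from 0.0 (shut) to 1.0 (fully open); "grasp_force": force on a finger pad.
Only numpy, scipy, OpenCV 4.12 (cv2) and the standard library are available. Lean on these libraries where they do the work, as an engineer would, in place of code of your own. Each camera call takes 0.05 s, during which the arm holds its last target. There are 200 camera calls.

## Working session

There is one attempt and no reset: what is moved stays moved. The work goes in short steps, Python scripts to look and compute and a shell command to move; the robot and the scene stay as the last step left them, time stands still between calls to the robot, and variables do not carry over. Pictures are saved under pics/ and viewed, at most 14 in all, crops included, and the job is handed in when it is done.

```bash
mkdir -p pics; cat > h.py <<'E'
import numpy as np, cv2
from workcell import get_obs, get_image
def shot(n):
    d=get_image(n); d['f']=200/np.tan(np.radians(d['fov_y'])/2); return d
def world(d,uv,z=None,depth=None):
    uv=np.atleast_2d(np.float64(uv))
    K=np.array([[d['f'],0,d['cx']],[0,d['f'],d['cy']],[0,0,1]])
    s=cv2.undistortPoints(uv[:,None],K,np.array([d['k1'],0,0,0.]))[:,0]
    T=d['cam_to_world']; r=np.c_[s,np.ones(len(s))]@T[:3,:3].T; o=T[:3,3]
    t=(z-o[2])/r[:,2] if depth is None else depth
    return o+r*np.reshape(t,(-1,1))
def pts(d):
    v,u=np.mgrid[:400,:640]; uv=np.c_[u.ravel(),v.ravel()]
    return world(d,uv,depth=d['depth'].ravel()).reshape(400,640,3)
E
python3 - <<'E'
from h import *
for n in('top','side'):
    d=shot(n); cv2.imwrite(f'pics/{n}0.png',d['img'][:,:,::-1]); np.savez(f'{n}0.npz',**d)
    print(n,d['fov_y'],d['k1'],d['cam_to_world'][:3,3].round(3))
o=get_obs(); print(o['tool_pos'],o['eef_rot'],o['clock'],o['opening'])
E
```

```text
top 51.71243663598263 -0.03529446382512708 [ 0.386 -0.008  1.063]
side 52.85963782701414 -0.08028024022793856 [1.512 0.192 0.544]
[ 0.19963486 -0.53863604  0.21143385] [-8.24600226e-04  9.84305524e-01  1.76470834e-01  2.54526727e-05] 0.1 0.9971875596196395
```

View pics/top0.png

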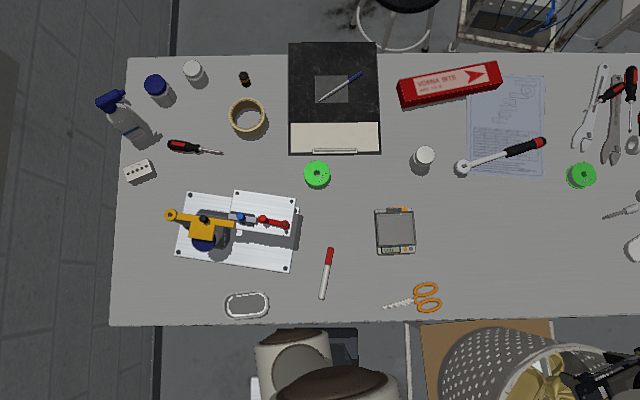

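View pics/side0.png

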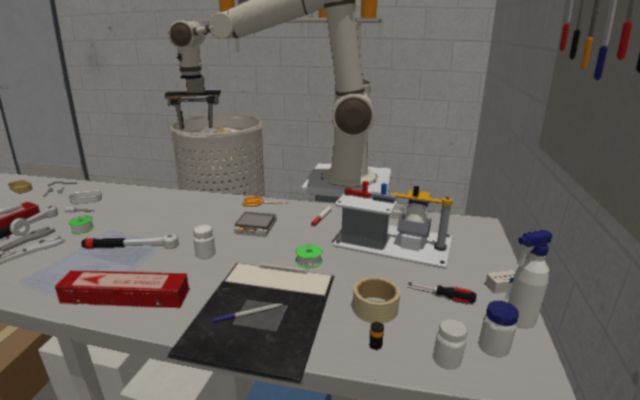

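The top view shows the rack around (235,230), with the gate knob at (204,219), the blue bolt knob at (240,217), the red catch at (265–288,221) and the scale at (396,232). The side view shows the same things from the far side, with the catch knob at (365,187).

```bash
python3 - <<'E'
from h import *
d=dict(np.load('top0.npz')); P=pts(d); z=P[:,:,2]
hsv=cv2.cvtColor(d['img'],cv2.COLOR_RGB2HSV).astype(int); H,S,V=hsv[...,0],hsv[...,1],hsv[...,2]
box=np.zeros((400,640),bool); box[170:290,150:320]=1
def rep(n,m):
    v,u=np.nonzero(m); 
    if len(u): print(n,len(u),'px',u.mean().round(1),v.mean().round(1),'med',np.median(P[m],0).round(4), 'ray@.1755',world(d,[u.mean(),v.mean()],.1755)[0].round(4))
hi=box&(z>.168)&(z<.19)
rep('redknob',hi&((H<8)|(H>172))&(S>120)); rep('blue',hi&(H>95)&(H<125)&(S>100)); rep('black',hi&(V<90)&(S<120)); rep('allhi',hi)
y=box&(H>15)&(H<32)&(S>120); rep('yellow',y)
c=box&(H>105)&(H<130)&(S>100)&(z<.14); rep('cap',c)
# plates
pl=box&(abs(z-.01)<.005)&(S<40)&(V>150); v,u=np.nonzero(pl); r=cv2.minAreaRect(P[pl][:,:2].astype(np.float32)); print('plate',r); print(cv2.boxPoints(r).round(4))
dk=box&(abs(z-.13)<.005)&(S<40)&(V>150); r=cv2.minAreaRect(P[dk][:,:2].astype(np.float32)); print('deck',r); print(cv2.boxPoints(r).round(4))
b2=np.zeros_like(box); b2[195:270,360:430]=1
sc=b2&(z>.018)&(z<.04); r=cv2.minAreaRect(P[sc][:,:2].astype(np.float32)); print('scale',r,np.median(z[sc])); print(cv2.boxPoints(r).round(4))
cr=lambda a,x,y,w,h,k:cv2.resize(a[y:y+h,x:x+w],None,fx=k,fy=k,interpolation=cv2.INTER_CUBIC)
a=cr(d['img'],160,175,150,110,4); b=cr(d['img'],365,195,60,70,3)
b=cv2.copyMakeBorder(b,0,440-210,0,10,cv2.BORDER_CONSTANT); cv2.imwrite('pics/crop0.png',np.hstack([a,b])[:,:,::-1])
E
```

```text
redknob 45 px 262.4 218.2 med [0.5179 0.1095 0.1752] ray@.1755 [0.5176 0.1088 0.1755]
blue 50 px 234.3 216.4 med [0.5229 0.1596 0.1758] ray@.1755 [0.5225 0.17   0.1755]
black 29 px 202.7 217.9 med [0.5204 0.2391 0.1749] ray@.1755 [0.5205 0.2389 0.1755]
allhi 134 px 234.6 217.5 med [0.5203 0.1586 0.1754] ray@.1755 [0.5201 0.1693 0.1755]
yellow 898 px 199.2 224.3 med [0.5121 0.2535 0.1474] ray@.1755 [0.5065 0.2461 0.1755]
cap 223 px 203.3 243.6 med [0.4687 0.2521 0.1195] ray@.1755 [0.4644 0.2359 0.1755]
plate ((0.51058429479599, 0.196799173951149), (0.297257661819458, 0.17033565044403076), 80.4154052734375)
[[0.4019 0.0644]
 [0.5698 0.0361]
 [0.6193 0.3292]
 [0.4514 0.3575]]
deck ((0.5384801626205444, 0.11870449781417847), (0.14649821817874908, 0.09019353240728378), 80.57472229003906)
[[0.482  0.0538]
 [0.571  0.0391]
 [0.595  0.1836]
 [0.506  0.1983]]
scale ((0.5041137337684631, -0.2070060521364212), (0.11849983781576157, 0.09862548857927322), 1.8607631921768188) 0.02717837557135261
[[ 0.4433 -0.1596]
 [ 0.4465 -0.2582]
 [ 0.5649 -0.2544]
 [ 0.5617 -0.1558]]
```

View pics/crop0.png

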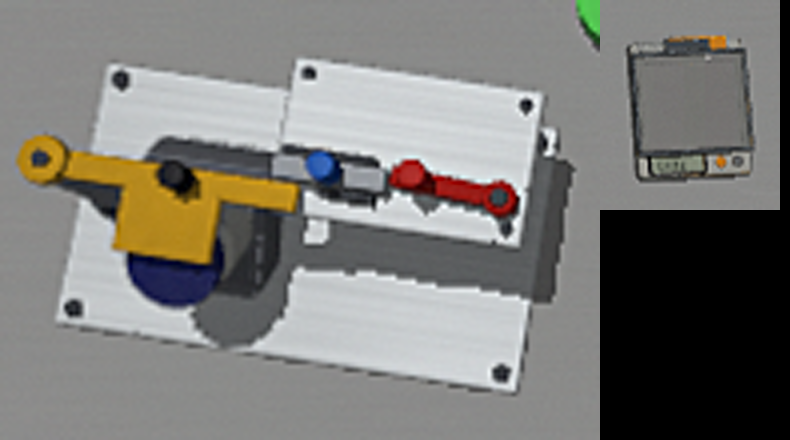

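```bash
python3 -m handwheel '{"linear":[[0,0,0.1],[0.3,0.95,0.22],[0.3,0.95,0.22],[0.3,0.95,0.22],[0.3,0.95,0.22],[0.3,0.95,0.22],[0.3,0.95,0.22],[0.3,0.95,0.22],[0.3,0.95,0.22],[0.3,0.95,0.22],[0.3,0.95,0.22],[0.3,0.95,0.22]],"angular":[[0,0,0],[0,0,-0.96],[0,0,-0.96],[0,0,-0.96],[0,0,-0.96],[0,0,-0.96],[0,0,-0.96],[0,0,-0.96],[0,0,-0.96],[0,0,-0.96],[0,0,-0.96],[0,0,-0.96]]}' -1 20
```

```text
clock: 1.3
tool_pos: [0.3194, -0.1599, 0.2999]
eef_rot: [-0.0, 0.998, -0.063, -0.0]
contact_force: [-0.2, -0.6, 0.6]
opening: 0.004
grasp_force: 0.0
```

```bash
cat >> h.py <<'E'
from scipy.spatial.transform import Rotation as R
O=np.array([.4914,.1998,0]); RR=R.from_euler('z',-9.5,degrees=True)
def rack(*p): return O+RR.apply(np.array(p)/1000)
def go(p,Rt=None):
    "shares needed from the present pose to TCP p, orientation Rt"
    o=get_obs(); q=o['eef_rot']; Rc=R.from_quat([*q[1:],q[0]])
    print('lin',((p-o['tool_pos'])/.4).round(3), 'ang' ,None if Rt is None else ((Rt*Rc.inv()).as_rotvec()/.5).round(3))
def st():
    o=get_obs(); print(o['clock'],o['tool_pos'].round(4),o['eef_rot'].round(4),o['contact_force'].round(1),o['opening'],o['grasp_force'],o['qpos'].round(2))
DOWN=RR*R.from_euler('x',180,degrees=True)
E
python3 - <<'E'
from h import *
st(); go(rack(8,-92,176),DOWN)
d=dict(np.load('top0.npz')); im=d['img']; 
w=pts(d); g=cv2.cvtColor(im,cv2.COLOR_RGB2HSV)[...,2]
for r in range(196,262,2): print(r, world(d,[396,r],.028)[0][0].round(3), g[r,385:405:6])
E
```

```text
1.3 [ 0.3194 -0.1599  0.2999] [-1.00e-04  9.98e-01 -6.31e-02 -4.00e-04] [-0.2 -0.6  0.6] 0.004086120548699091 0.0 [-0.81 -0.5   2.   -0.    1.64  0.89]
lin [ 0.412  0.669 -0.31 ] ang [-0.001 -0.002 -0.079]
196 0.591 [137 135 136 137]
198 0.586 [139 136 137 137]
200 0.58 [138 139 137 137]
202 0.575 [138 138 138 137]
204 0.57 [138 136 138 137]
206 0.565 [137 138 142 143]
208 0.56 [140 124 116 193]
210 0.555 [142  77  73 195]
212 0.549 [81 71 73 70]
214 0.544 [127 121 117 110]
216 0.539 [106 118 120 117]
218 0.534 [120 118 116 117]
220 0.529 [120 118 117 118]
222 0.524 [118 117 115 115]
224 0.519 [117 118 117 116]
226 0.514 [119 119 118 117]
228 0.508 [118 118 116 117]
230 0.503 [118 118 114 117]
232 0.498 [120 119 117 117]
234 0.493 [119 118 116 118]
236 0.488 [120 119 117 117]
238 0.483 [117 119 117 117]
240 0.478 [118 119 117 116]
242 0.473 [119 121 120 121]
244 0.468 [115 119 104  61]
246 0.463 [65 43 66 94]
248 0.458 [140 148 143 143]
250 0.453 [128 136 142 157]
252 0.448 [105  78  65 141]
254 0.443 [63 55 86 86]
256 0.438 [148 150 143 141]
258 0.433 [137 138 139 138]
260 0.428 [138 136 135 138]
```

```bash
python3 -m handwheel '{"linear":[[0.412,0.669,0],[0.412,0.669,0],[0.412,0.669,0],[0.412,0.669,0],[0.412,0.669,0],[0.412,0.669,0],[0.412,0.669,0],[0.412,0.669,0],[0.412,0.669,-0.31],[0.412,0.669,-0.31],[0.412,0.669,-0.31],[0.412,0.669,-0.31]],"angular":[[0,0,-0.079],[0,0,-0.079],[0,0,-0.079],[0,0,-0.079],[0,0,-0.079],[0,0,-0.079],[0,0,-0.079],[0,0,-0.079],[0,0,-0.079],[0,0,-0.079],[0,0,-0.079],[0,0,-0.079]]}'
python3 - <<'E'
from h import *
st()
for p in [(30,-92,176),(45,-98,176),(56,-106,176),(66,-113,176),(70,-116,176),(60,-116,176)]: go(rack(*p),DOWN)
E
```

```text
clock: 2.5
tool_pos: [0.4811, 0.1059, 0.172]
eef_rot: [0.001, 0.996, -0.084, -0.005]
contact_force: [-0.6, -0.4, -1.2]
opening: 0.007
grasp_force: 0.0
2.5 [0.4811 0.1059 0.172 ] [ 6.000e-04  9.965e-01 -8.400e-02 -4.600e-03] [-0.6 -0.4 -1.2] 0.007032480477191233 0.0 [-0.03 -0.01  1.86 -0.    1.3   1.71]
lin [ 0.062 -0.004  0.01 ] ang [ 0.001 -0.019  0.005]
lin [ 0.096 -0.025  0.01 ] ang [ 0.001 -0.019  0.005]
lin [ 0.12 -0.05  0.01] ang [ 0.001 -0.019  0.005]
lin [ 0.142 -0.071  0.01 ] ang [ 0.001 -0.019  0.005]
lin [ 0.151 -0.08   0.01 ] ang [ 0.001 -0.019  0.005]
lin [ 0.126 -0.076  0.01 ] ang [ 0.001 -0.019  0.005]
```

```bash
python3 -m handwheel '{"linear":[[0,0,0],[0.03,-0.005,0],[0.054,-0.009,0],[0.071,-0.02,0],[0.088,-0.03,0],[0.1,-0.042,0],[0.112,-0.055,0],[0.122,-0.065,0],[0.132,-0.074,0],[0.132,-0.074,0],[0.132,-0.074,0]],"angular":[[0,0,0],[0,0,0],[0,0,0],[0,0,0],[0,0,0],[0,0,0],[0,0,0],[0,0,0],[0,0,0],[0,0,0],[0,0,0]]}'
python3 - <<'E'
from h import *
st()
d=shot('side'); cv2.imwrite('pics/s1.png',cv2.resize(d['img'][150:270,280:480],None,fx=3,fy=3,interpolation=cv2.INTER_CUBIC)[:,:,::-1])
E
```

```text
clock: 3.6
tool_pos: [0.5372, 0.0788, 0.1762]
eef_rot: [-0.0, 0.997, -0.082, -0.0]
contact_force: [0.7, 0.4, -0.2]
opening: 0.005
grasp_force: 0.0
3.6 [0.5372 0.0788 0.1762] [-0.000e+00  9.966e-01 -8.230e-02 -2.000e-04] [ 0.7  0.4 -0.2] 0.004922295551701057 0.0 [-0.08  0.11  1.73  0.    1.31  1.66]
```

View pics/s1.png

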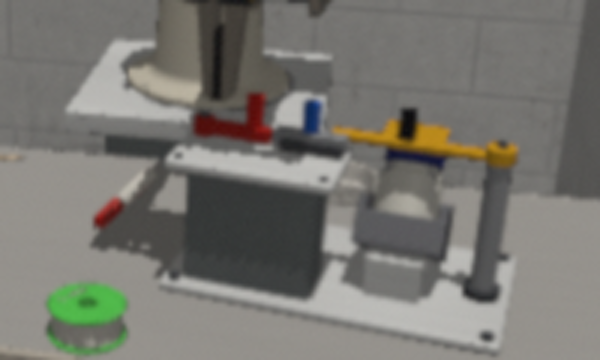

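The red knob still looks to be at (256,108), and the fingers at (220,95) seem to sit beside it. I'll check with numbers and the top view.

```bash
python3 - <<'E'
from h import *
d=shot('top'); cv2.imwrite('pics/t1.png',cv2.resize(d['img'][165:285,160:310],None,fx=4,fy=4,interpolation=cv2.INTER_CUBIC)[:,:,::-1])
e=shot('side')
for n,c in(('top',d),('side',e)):
    T=np.linalg.inv(c['cam_to_world']); K=np.array([[c['f'],0,c['cx']],[0,c['f'],c['cy']],[0,0,1]])
    for p in([.5372,.0788,.154],[.5165,.1093,.176]):
        q=cv2.projectPoints(np.array([p]),cv2.Rodrigues(T[:3,:3])[0],T[:3,3],K,np.array([c['k1'],0,0,0.]))[0]
        print(n,p,q.ravel().round(1))
P=pts(e); print('side pts finger',P[178,353].round(3),P[186,365].round(3))
E
```

```text
top [0.5372, 0.0788, 0.154] [277.2 210.6]
top [0.5165, 0.1093, 0.176] [262.2 218.6]
side [0.5372, 0.0788, 0.154] [352.6 190.5]
side [0.5165, 0.1093, 0.176] [365.5 180.8]
side pts finger [0.549 0.08  0.193] [0.526 0.11  0.165]
```

View pics/t1.png

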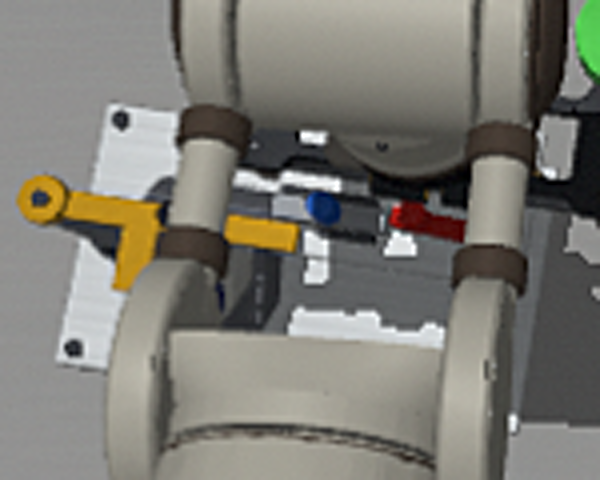

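The catch is still closed: red knob at (405,215) in this crop, strut running right. The fingers passed it without contact, so I'll check how low they actually reach.

```bash
python3 - <<'E'
from h import *
st(); e=shot('side'); P=pts(e)
for r in range(160,200,2): print(r,[(e['img'][r,u].tolist(),P[r,u].round(3).tolist()) for u in (348,353,358)])
E
```

```text
3.75 [0.5372 0.079  0.1763] [-0.      0.9966 -0.0821 -0.    ] [ 0.5 -0.6  0.5] 0.0042730182359024035 0.0 [-0.08  0.11  1.73  0.    1.31  1.66]
160 [([65, 61, 56], [0.55, 0.065, 0.24]), ([23, 22, 21], [0.548, 0.078, 0.24]), ([66, 62, 56], [0.551, 0.091, 0.242])]
162 [([66, 63, 56], [0.551, 0.066, 0.235]), ([28, 27, 24], [0.549, 0.078, 0.235]), ([67, 62, 56], [0.549, 0.091, 0.236])]
164 [([66, 63, 56], [0.55, 0.066, 0.23]), ([30, 28, 27], [0.552, 0.079, 0.231]), ([66, 60, 55], [0.55, 0.091, 0.231])]
166 [([67, 63, 57], [0.548, 0.066, 0.224]), ([29, 28, 27], [0.549, 0.079, 0.225]), ([65, 62, 55], [0.553, 0.092, 0.227])]
168 [([67, 63, 57], [0.548, 0.066, 0.218]), ([33, 31, 30], [0.547, 0.079, 0.219]), ([64, 61, 55], [0.549, 0.091, 0.221])]
170 [([67, 64, 57], [0.546, 0.066, 0.212]), ([33, 31, 30], [0.547, 0.079, 0.214]), ([65, 61, 55], [0.553, 0.092, 0.217])]
172 [([71, 67, 60], [0.548, 0.066, 0.208]), ([33, 31, 29], [0.551, 0.079, 0.21]), ([65, 61, 56], [0.55, 0.092, 0.21])]
174 [([72, 67, 61], [0.548, 0.067, 0.202]), ([34, 32, 28], [0.551, 0.08, 0.204]), ([65, 61, 55], [0.55, 0.092, 0
[... 765 characters left out ...]
064, 0.152]), ([89, 84, 83], [0.125, 0.032, -0.001]), ([92, 90, 89], [0.121, 0.05, -0.001])]
190 [([78, 15, 13], [0.519, 0.064, 0.147]), ([79, 35, 33], [0.513, 0.077, 0.146]), ([84, 62, 61], [0.139, 0.052, -0.002])]
192 [([82, 16, 13], [0.518, 0.065, 0.141]), ([81, 14, 12], [0.515, 0.077, 0.141]), ([81, 14, 12], [0.522, 0.092, 0.145])]
194 [([82, 27, 24], [0.517, 0.065, 0.135]), ([83, 32, 29], [0.52, 0.078, 0.137]), ([83, 18, 15], [0.519, 0.092, 0.138])]
196 [([90, 81, 79], [0.52, 0.065, 0.13]), ([93, 87, 85], [0.514, 0.078, 0.129]), ([87, 61, 59], [0.522, 0.092, 0.133])]
198 [([101, 101, 99], [0.533, 0.067, 0.13]), ([93, 93, 91], [0.529, 0.08, 0.129]), ([93, 93, 92], [0.526, 0.093, 0.129])]
```

```bash
python3 - <<'E'
from h import *
e=dict(np.load('side0.npz')); P=pts(e)
near=(np.hypot(P[...,0]-.2,P[...,1]+.539)<.09)&(P[...,2]>.1)&(P[...,2]<.4)
v,u=np.nonzero(near)
for z0 in np.arange(.12,.32,.01):
    m=near&(abs(P[...,2]-z0)<.005)
    if m.any(): q=(P[m][:,:2]-[.1996,-.5386]); t=R.from_euler('z',20.3,degrees=True).inv().apply(np.c_[q,q[:,0]*0]); print(z0.round(3),m.sum(),t.min(0).round(3)[:2],t.max(0).round(3)[:2], np.unique((t[:,1]*100).round()))
E
```

```text
0.12 104 [-0.048 -0.083] [0.057 0.076] [-8. -7. -6. -5. -4. -3. -2. -1.  0.  1.  2.  3.  4.  5.  6.  7.  8.]
0.13 117 [-0.024 -0.085] [0.056 0.076] [-9. -8. -7. -6. -5. -4. -3. -2. -1. -0.  1.  2.  3.  4.  5.  6.  7.  8.]
0.14 95 [-0.027 -0.083] [0.06  0.075] [-8. -7. -6. -5. -4. -3. -2. -1. -0.  1.  2.  3.  4.  5.  6.  7.]
0.15 106 [-0.017 -0.081] [0.056 0.076] [-8. -7. -6. -5. -4. -3. -2. -1.  0.  1.  2.  3.  4.  5.  6.  7.  8.]
0.16 113 [-0.024 -0.085] [0.055 0.073] [-8. -7. -6. -5. -4. -3. -2. -1.  0.  1.  2.  3.  4.  5.  6.  7.]
0.17 105 [-0.023 -0.083] [0.057 0.077] [-8. -7. -6. -5. -4. -3. -2. -1. -0.  1.  2.  3.  4.  5.  6.  7.  8.]
0.18 110 [-0.024 -0.086] [0.057 0.075] [-9. -8. -7. -6. -5. -4. -3. -2. -1. -0.  1.  2.  3.  4.  5.  6.  7.]
0.19 96 [-0.024 -0.086] [0.057 0.072] [-9. -8. -7. -6. -5. -4. -3. -2. -1. -0.  1.  2.  3.  4.  5.  6.  7.]
0.2 135 [-0.027 -0.084] [0.059 0.079] [-8. -7. -6. -5. -4. -3. -2. -1.  0.  1.  2.  3.  4.  5.  6.  7.  8.]
0.21 7 [-0.001 -0.054] [ 0.035 -0.006] [-5. -3. -2. -1.]
0.22 22 [-0.007 -0.058] [0.016 0.057] [-6. -5.  5.  6.]
0.23 19 [ 0.005 -0.06 ] [0.019 0.058] [-6. -5.  5.  6.]
0.24 24 [-0.004 -0.06 ] [0.018 0.059] [-6. -5.  5.  6.]
0.25 32 [-0.006 -0.062] [0.019 0.06 ] [-6. -5.  4.  5.  6.]
0.26 31 [ 0.006 -0.064] [0.017 0.061] [-6. -5.  5.  6.]
0.27 28 [-0.007 -0.063] [0.019 0.061] [-6. -5.  5.  6.]
0.28 30 [-0.006 -0.065] [0.02  0.063] [-7. -6. -5.  5.  6.]
0.29 31 [-0.    -0.066] [0.021 0.064] [-7. -6. -5.  5.  6.]
0.3 37 [-0.008 -0.082] [0.035 0.086] [-8. -7. -6. -5.  5.  6.  7.  8.  9.]
0.31 94 [-0.027 -0.086] [0.041 0.086] [-9. -8. -7. -6. -5. -3. -2. -1. -0.  1.  2.  3.  4.  5.  6.  7.  8.  9.]
```

Measured fingertip height is about 0.180 where the state implies 0.154. The real fingers are about 26 mm higher than reported, so they swept just over the knob. I'll back off, lower by 26 mm and push again.

```bash
python3 -m handwheel '{"linear":[[-0.132,0.084,0.02],[-0.132,0.084,0.02],[-0.132,0.084,-0.065],[-0.132,0.084,-0.065],[-0.132,0.084,-0.065]],"angular":[[0,0,0],[0,0,0],[0,0,0],[0,0,0],[0,0,0]]}'
python3 - <<'E'
from h import *
st(); e=shot('side'); P=pts(e); im=e['img']
o=get_obs()['tool_pos']
m=(np.hypot(P[...,0]-o[0],P[...,1]-o[1])<.03)&(P[...,2]>.135)&~((im[...,0]>1.5*im[...,1]))
v,u=np.nonzero(m)
for r in range(165,200): 
    k=m[r]; 
    if k.any(): print(r,k.sum(),np.nonzero(k)[0][[0,-1]],P[r][k].mean(0).round(3))
E
```

```text
clock: 4.3
tool_pos: [0.4843, 0.1124, 0.1504]
eef_rot: [0.0, 0.997, -0.082, -0.001]
contact_force: [-0.2, 0.7, -0.0]
opening: -0.0
grasp_force: 0.0
4.3 [0.4843 0.1124 0.1504] [ 1.000e-04  9.966e-01 -8.220e-02 -5.000e-04] [-0.2  0.7 -0. ] -1.2170797253826078e-05 0.0 [-0.02  0.01  1.88 -0.    1.25  1.72]
165 15 [361 375] [0.497 0.112 0.213]
166 15 [361 375] [0.496 0.112 0.211]
167 14 [362 375] [0.496 0.113 0.208]
168 14 [362 375] [0.496 0.114 0.205]
169 14 [362 375] [0.494 0.114 0.202]
170 13 [362 374] [0.496 0.113 0.199]
171 13 [362 374] [0.495 0.113 0.196]
172 13 [362 374] [0.495 0.113 0.193]
173 13 [362 374] [0.494 0.113 0.19 ]
174 13 [362 374] [0.495 0.113 0.188]
175 13 [362 374] [0.495 0.113 0.185]
176 12 [362 373] [0.496 0.112 0.182]
177 12 [362 373] [0.495 0.112 0.179]
178 12 [362 373] [0.495 0.112 0.176]
179 10 [362 373] [0.496 0.113 0.174]
180 7 [362 373] [0.495 0.117 0.171]
181 5 [369 373] [0.493 0.122 0.168]
182 4 [369 372] [0.497 0.121 0.167]
183 4 [369 372] [0.494 0.121 0.163]
184 4 [369 372] [0.494 0.121 0.16 ]
185 3 [369 371] [0.495 0.12  0.157]
186 3 [368 370] [0.496 0.118 0.154]
```

```bash
python3 -m handwheel '{"linear":[[0.03,-0.005,0],[0.054,-0.01,0],[0.071,-0.022,0],[0.088,-0.034,0],[0.1,-0.046,0],[0.112,-0.058,0],[0.122,-0.07,0],[0.132,-0.08,0],[0.137,-0.084,0],[0.137,-0.084,0],[0.137,-0.084,0]],"angular":[[0,0,0],[0,0,0],[0,0,0],[0,0,0],[0,0,0],[0,0,0],[0,0,0],[0,0,0],[0,0,0],[0,0,0],[0,0,0]]}'
python3 - <<'E'
from h import *
st()
d=shot('side'); P=pts(d); im=d['img'].astype(int)
m=(im[...,0]>2*im[...,1])&(P[...,2]>.15)&(P[...,2]<.18); m[:,:320]=0;m[:,420:]=0
print(m.sum(),np.median(P[m],0).round(3))
cv2.imwrite('pics/s2.png',cv2.resize(d['img'][150:270,280:480],None,fx=3,fy=3,interpolation=cv2.INTER_CUBIC)[:,:,::-1])
E
```

```text
clock: 5.45
tool_pos: [0.5359, 0.0775, 0.1495]
eef_rot: [0.001, 0.997, -0.082, -0.005]
contact_force: [-13.4, -3.1, 6.2]
opening: 0.002
grasp_force: 6.4
5.45 [0.5359 0.0775 0.1495] [ 0.0015  0.9966 -0.0823 -0.0045] [-13.4  -3.1   6.2] 0.0018520706561515718 6.381887197494507 [-0.08  0.14  1.75 -0.    1.26  1.66]
71 [0.56  0.072 0.166]
```

View pics/s2.png

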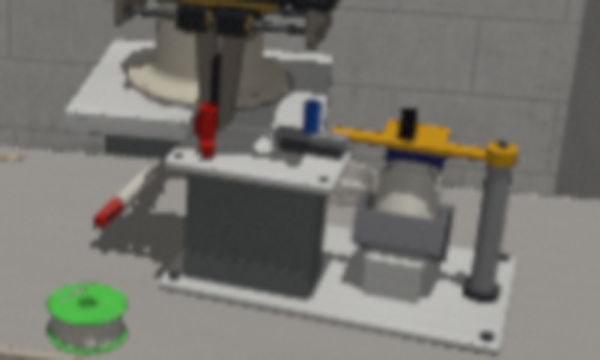

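The catch is now swung to its stop: its knob is at (205,125) in the crop and the strut points back. The bolt is still home. The bolt is next.

```bash
python3 - <<'E'
from h import *
for p in [(60,-104,190),(39,-2,190),(39,-2,150),(39,-50,150)]: print(p,rack(*p).round(4)); go(rack(*p),DOWN)
E
```

```text
(60, -104, 190) [0.5334 0.0873 0.19  ]
lin [-0.006  0.024  0.101] ang [ 0.005 -0.019 -0.002]
(39, -2, 190) [0.5295 0.1914 0.19  ]
lin [-0.016  0.285  0.101] ang [ 0.005 -0.019 -0.002]
(39, -2, 150) [0.5295 0.1914 0.15  ]
lin [-0.016  0.285  0.001] ang [ 0.005 -0.019 -0.002]
(39, -50, 150) [0.5216 0.144  0.15  ]
lin [-0.036  0.166  0.001] ang [ 0.005 -0.019 -0.002]
```

```bash
python3 -m handwheel '{"linear":[[-0.03,0,0],[-0.03,0,0.1],[-0.03,0,0.1],[-0.024,0.282,0.1],[-0.024,0.282,0.1],[-0.024,0.282,0.1],[-0.024,0.282,0.1],[-0.024,0.282,0],[-0.024,0.282,0],[-0.024,0.282,0]],"angular":[[0,0,0],[0,0,0],[0,0,0],[0,0,0],[0,0,0],[0,0,0],[0,0,0],[0,0,0],[0,0,0],[0,0,0]]}' && python3 -m handwheel '{"linear":[[0,0,0],[-0.005,-0.03,0],[-0.008,-0.05,0],[-0.011,-0.065,0],[-0.013,-0.08,0],[-0.016,-0.095,0],[-0.018,-0.11,0],[-0.02,-0.12,0],[-0.02,-0.12,0],[-0.02,-0.12,0]],"angular":[[0,0,0],[0,0,0],[0,0,0],[0,0,0],[0,0,0],[0,0,0],[0,0,0],[0,0,0],[0,0,0],[0,0,0]]}'
python3 - <<'E'
from h import *
st()
d=shot('side'); P=pts(d); im=d['img'].astype(int)
m=(im[...,2]>1.6*im[...,0])&(P[...,2]>.15)&(P[...,2]<.18); m[:,:320]=0;m[:,420:]=0
q=P[m]; print(m.sum(),np.median(q,0).round(3), RR.inv().apply(q-O).mean(0).round(3), RR.inv().apply(q-O).max(0).round(3))
E
```

```text
clock: 6.5
tool_pos: [0.5296, 0.1902, 0.1502]
eef_rot: [0.0, 0.997, -0.083, -0.001]
contact_force: [-0.3, 0.2, 1.2]
opening: 0.007
grasp_force: 0.0
clock: 7.5
tool_pos: [0.5214, 0.1433, 0.1499]
eef_rot: [0.0, 0.997, -0.082, -0.0]
contact_force: [0.7, 0.3, 0.0]
opening: 0.007
grasp_force: 0.0
7.5 [0.5214 0.1433 0.1499] [ 3.000e-04  9.966e-01 -8.230e-02 -5.000e-04] [0.7 0.3 0. ] 0.0073678707314670175 0.0 [ 0.04  0.13  1.76 -0.    1.26  1.78]
52 [0.524 0.12  0.164] [ 0.045 -0.074  0.164] [ 0.05  -0.068  0.177]
```

The bolt knob is at rack y = -74 mm, so the bolt is drawn about 39.5 mm. Next I'll grip the gate knob lightly and follow its arc, checking the tip height with the fingers part open first.

```bash
python3 -m handwheel '{"linear":[[0,0.015,0],[0,0.02,0.125],[0,0.02,0.125],[-0.003,0.243,0.125],[-0.003,0.243,0.125],[-0.003,0.243,0.125],[-0.003,0.243,0.125],[-0.003,0.243,0.125],[-0.003,0.243,0.125]],"angular":[[0,0,0],[0,0,0],[0,0,0],[0,0,0],[0,0,0],[0,0,0],[0,0,0],[0,0,0],[0,0,0]]}' -0.1 8
python3 - <<'E'
from h import *
st(); e=shot('side'); P=pts(e); im=e['img']
o=get_obs()['tool_pos']
q=RR.inv().apply((P-o).reshape(-1,3)).reshape(P.shape)
m=(abs(q[...,0])<.03)&(abs(q[...,1])<.06)&(P[...,2]>.178)&(q[...,2]<.1)
for r in range(120,200,3):
    k=m[r]
    if k.any(): print(r,k.sum(),np.unique((q[r][k][:,1]*1000).round().astype(int)),P[r][k][:,2].mean().round(3))
E
```

```text
clock: 8.45
tool_pos: [0.5207, 0.2399, 0.2002]
eef_rot: [0.0, 0.997, -0.083, -0.0]
contact_force: [-0.1, 0.2, 0.3]
opening: 0.45
grasp_force: 0.0
8.45 [0.5207 0.2399 0.2002] [ 1.000e-04  9.966e-01 -8.290e-02 -0.000e+00] [-0.1  0.2  0.3] 0.44971446460394215 0.0 [ 0.22  0.16  1.62 -0.    1.36  1.96]
141 3 [-51 -26] 0.293
144 9 [-41 -38 -36 -34 -31 -29 -26  51] 0.285
147 16 [-40 -38 -35 -33 -31 -28 -26 -25  24  27  29  32  34  36  38  40] 0.281
150 16 [-39 -37 -35 -33 -30 -28 -26 -25 -23  25  27  30  32  35  37  39] 0.272
153 17 [-40 -37 -34 -31 -29 -27 -24 -22  20  23  26  28  31  33  36  38] 0.265
156 16 [-39 -36 -33 -31 -28 -26 -24 -22  22  25  27  29  31  34  36  38] 0.258
159 15 [-36 -33 -30 -28 -26 -23 -22  21  23  25  27  30  32  35  37] 0.25
162 14 [-35 -32 -30 -27 -25 -22  21  24  26  28  31  33  36] 0.242
165 13 [-34 -32 -29 -27 -24 -22  22  24  27  29  32  34  36] 0.235
168 13 [-34 -31 -29 -26 -24 -22  20  23  25  28  30  32  35] 0.227
171 12 [-33 -31 -28 -25 -23  21  24  26  28  31  33] 0.218
174 11 [-30 -28 -24 -23  20  22  25  27  29  32  33] 0.212
177 6 [20 23 25 28 30 33] 0.207
```

```bash
python3 -m handwheel '{"linear":[[0,0,-0.1],[0,0,-0.125],[0,0,-0.125],[0,0,-0.125]],"angular":[[0,0,0],[0,0,0],[0,0,0],[0,0,0]]}' && python3 -m handwheel '{"linear":[[0,0,0],[0,0,0],[0,0,0],[0,0,0],[0,0,0]],"angular":[[0,0,0],[0,0,0],[0,0,0],[0,0,0],[0,0,0]]}' -1 8
python3 - <<'E'
from h import *
st()
f=lambda a:RR.apply([.08*np.sin(a),.08*(1-np.cos(a)),0])[:2]/.4
for A in(np.linspace(0,.72,9),np.linspace(.72,1.44,9)): print([(f(a)-f(A[0])).round(3).tolist()+[0] for a in A[1:]])
E
```

```text
clock: 8.9
tool_pos: [0.521, 0.2407, 0.1512]
eef_rot: [-0.0, 0.997, -0.082, 0.0]
contact_force: [-0.2, 0.2, 0.6]
opening: 0.447
grasp_force: 0.0
clock: 9.4
tool_pos: [0.5209, 0.2401, 0.1511]
eef_rot: [0.001, 0.997, -0.082, 0.0]
contact_force: [-1.8, -5.1, 4.0]
opening: 0.172
grasp_force: 8.0
9.4 [0.5209 0.2401 0.1511] [ 7.000e-04  9.966e-01 -8.220e-02  4.000e-04] [-1.8 -5.1  4. ] 0.17218567803861273 8.000643700361252 [ 0.22  0.21  1.67 -0.    1.27  1.96]
[[0.018, -0.002, 0], [0.036, -0.003, 0], [0.054, -0.002, 0], [0.072, 0.001, 0], [0.089, 0.005, 0], [0.106, 0.011, 0], [0.123, 0.018, 0], [0.138, 0.027, 0]]
[[0.015, 0.01, 0], [0.029, 0.022, 0], [0.042, 0.034, 0], [0.053, 0.048, 0], [0.063, 0.063, 0], [0.072, 0.078, 0], [0.08, 0.095, 0], [0.086, 0.112, 0]]
```

Grip on the 16 mm knob is confirmed (opening 0.172 × 92 = 15.8 mm). Now swinging the gate.

```bash
python3 -m handwheel '{"linear":[[0.018,-0.002,0],[0.036,-0.003,0],[0.054,-0.002,0],[0.072,0.001,0],[0.089,0.005,0],[0.106,0.011,0],[0.123,0.018,0],[0.138,0.027,0]],"angular":[[0,0,0],[0,0,0],[0,0,0],[0,0,0],[0,0,0],[0,0,0],[0,0,0],[0,0,0]]}' && python3 -m handwheel '{"linear":[[0.015,0.01,0],[0.029,0.022,0],[0.042,0.034,0],[0.053,0.048,0],[0.063,0.063,0],[0.072,0.078,0],[0.08,0.095,0],[0.086,0.112,0],[0.086,0.112,0],[0.086,0.112,0]],"angular":[[0,0,0],[0,0,0],[0,0,0],[0,0,0],[0,0,0],[0,0,0],[0,0,0],[0,0,0],[0,0,0],[0,0,0]]}'
python3 - <<'E'
from h import *
st()
d=shot('side'); cv2.imwrite('pics/s3.png',cv2.resize(d['img'][150:270,280:480],None,fx=3,fy=3,interpolation=cv2.INTER_CUBIC)[:,:,::-1])
E
```

```text
clock: 10.2
tool_pos: [0.5782, 0.2485, 0.1512]
eef_rot: [0.003, 0.997, -0.083, 0.002]
contact_force: [3.9, -11.7, 2.5]
opening: 0.173
grasp_force: 8.0
clock: 11.2
tool_pos: [0.612, 0.2968, 0.1511]
eef_rot: [-0.001, 0.997, -0.082, 0.002]
contact_force: [6.9, -1.7, 0.6]
opening: 0.172
grasp_force: 8.0
11.2 [0.612  0.2968 0.1511] [-8.000e-04  9.966e-01 -8.230e-02  2.300e-03] [ 6.9 -1.7  0.6] 0.17193002700007434 8.000497072935104 [ 0.27  0.47  1.34 -0.    1.33  2.01]
```

View pics/s3.png

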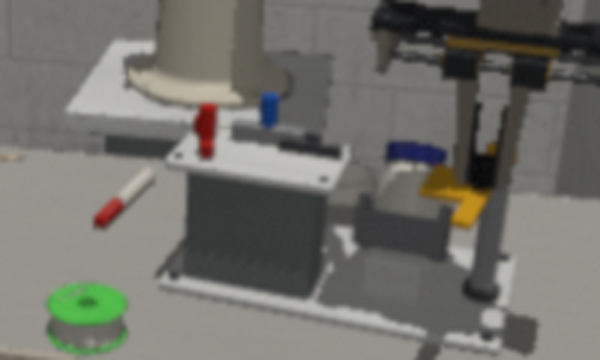

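The gate is swung well back, with its bar and tongue at (470,190) in the crop. The catch is back, the bolt is right, and the jar is still in the cradle. I'll release, rise, retreat towards the front and start tilting the tool.

```bash
python3 - <<'E'
from h import *
TILT=R.from_rotvec(RR.apply([0,-np.pi/6,0]))*DOWN
for h in(170,): go(rack(20-.5*h,50,45+.866*h),TILT)
E
python3 -m handwheel '{"linear":[[0,0,0],[0,0,0],[0,0,0.1],[0,0,0.2],[0,0,0.2],[0,0,0.2]],"angular":[[0,0,0],[0,0,0],[0,0,0],[0,0,0],[0,0,0],[0,0,0]]}' -0.3 8
```

```text
lin [-0.441 -0.092  0.103] ang [-0.175 -1.024 -0.003]
clock: 11.85
tool_pos: [0.6102, 0.2969, 0.2312]
eef_rot: [-0.001, 0.997, -0.082, 0.001]
contact_force: [0.3, -0.4, 0.0]
opening: 0.35
grasp_force: 0.0
```

```bash
python3 -m handwheel '{"linear":[[-0.12,-0.02,0],[-0.25,-0.05,0],[-0.36,-0.08,0],[-0.44,-0.09,0],[-0.44,-0.09,0],[-0.44,-0.09,0],[-0.44,-0.09,0],[-0.44,-0.09,0],[-0.44,-0.09,0]],"angular":[[0,0,0],[-0.08,-0.5,0],[-0.16,-0.95,0],[-0.16,-0.95,0],[-0.16,-0.95,0],[-0.16,-0.95,0],[-0.16,-0.95,0],[-0.16,-0.95,0],[-0.16,-0.95,0]]}' 0.7 8
cat >> h.py <<'E'
TILT=R.from_rotvec(RR.apply([0,-np.pi/6,0]))*DOWN
E
python3 - <<'E'
from h import *
st(); go(rack(20-.5*150,50,45+.866*150),TILT)
e=shot('side'); P=pts(e); im=e['img']; t=shot('top')
np.savez('side4.npz',**e); np.savez('top4.npz',**t)
o=get_obs(); Rc=R.from_quat([*o['eef_rot'][1:],o['eef_rot'][0]])
q=Rc.inv().apply((P-o['tool_pos']).reshape(-1,3)).reshape(P.shape)
m=(abs(q[...,0])<.03)&(abs(q[...,1])<.07)&(abs(q[...,2])<.1)&(P[...,2]>.155)
for z0 in range(-96,40,8):
    k=m&(abs(q[...,2]*1000-z0)<4)
    if k.any(): print(z0,k.sum(),np.unique((q[k][:,1]*1000/4).round().astype(int)*4), q[k][:,0].mean().round(4))
a=np.hstack([cv2.resize(x['img'][y:y+130,c:c+130],None,fx=3,fy=3,interpolation=cv2.INTER_CUBIC) for x,y,c in((e,130,310),(t,165,160))])
cv2.imwrite('pics/c4.png',a[:,:,::-1])
P=pts(t); H=cv2.cvtColor(t['img'],cv2.COLOR_RGB2HSV).astype(int)
for n,x,P in(('top',t,P),('side',e,pts(e))):
    H=cv2.cvtColor(x['img'],cv2.COLOR_RGB2HSV).astype(int)
    r=RR.inv().apply((P-O).reshape(-1,3)).reshape(P.shape)
    c=(H[...,0]>108)&(H[...,0]<130)&(H[...,1]>90)&(abs(r[...,0]+.02)<.06)&(abs(r[...,1]-.05)<.06)
    if c.any(): print(n,c.sum(),r[c].min(0).round(3),r[c].max(0).round(3),np.median(r[c],0).round(3))
E
```

```text
clock: 12.75
tool_pos: [0.4359, 0.2604, 0.2309]
eef_rot: [0.02, 0.968, -0.081, 0.237]
contact_force: [-0.1, 0.2, 0.3]
opening: 0.845
grasp_force: 0.0
12.75 [0.4359 0.2604 0.2309] [ 0.0202  0.9678 -0.0807  0.2374] [-0.1  0.2  0.3] 0.8447744512875311 0.0 [ 0.48 -0.3   2.06 -0.34  1.01  2.35]
lin [ 0.024 -0.005 -0.14 ] ang [-0.013 -0.084  0.002]
-96 95 [-68 -64 -60 -56 -52 -48 -44 -40 -36 -28 -24 -20 -16 -12  -8  -4   8  12
  16  20  24  28  32  40  44  48  52  56  60  64  68] 0.0137
-88 80 [-68 -64 -60 -56 -52 -48 -44  44  48  52  56  60  64  68] 0.0121
-80 45 [-68 -56 -52 -48 -44 -40  44  48  52  56  60] 0.0121
-72 38 [-56 -52 -48 -44  44  48  52  56] 0.0115
-64 37 [-56 -52 -48 -44 -40  40  44  48  52  56] 0.0129
-56 43 [-56 -52 -48 -44 -40  40  44  48  52  56] 0.0108
-48 40 [-52 -48 -44 -40  40  44  48  52  56] 0.0117
-40 38 [-52 -48 -44 -40  40  44  48  52  56] 0.0097
-32 38 [-56 -52 -48 -44 -40  40  44  48  52  56] 0.0113
-24 34 [-52 -48 -44 -40  40  44  48  52] 0.0106
-16 37 [-52 -48 -44 -40  40  44  48  52] 0.0106
-8 38 [-52 -48 -44 -40  40  44  48  52] 0.0096
0 18 [-48 -44 -40  40  44  48] 0.0054
top 432 [-0.077  0.023  0.012] [0.004 0.109 0.262] [-0.021  0.047  0.124]
side 91 [-0.016  0.026  0.115] [0.009 0.073 0.135] [0.    0.051 0.127]
```

View pics/c4.png

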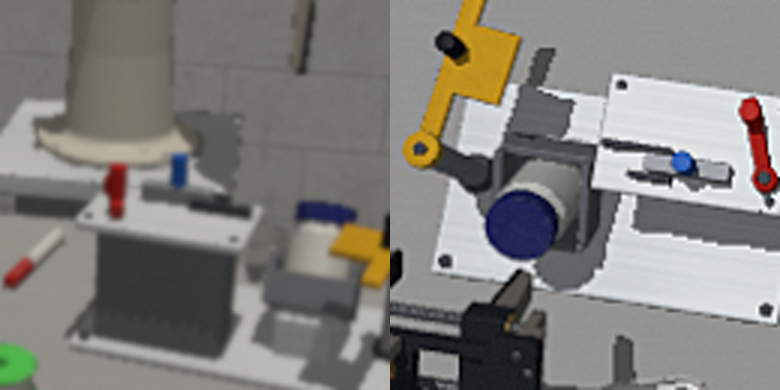

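All three latches show open from above: gate bar at (440,90), bolt knob at (683,160) and catch at (755,140) in the right crop. The jar cap is clear at (522,225). The offset stays fixed to the tool when tilted, so I'll finish the tilt and approach along the jar's axis.

```bash
python3 -m handwheel '{"linear":[[0.024,-0.005,-0.14],[0.024,-0.005,-0.14],[0.073,-0.015,-0.227],[0.073,-0.015,-0.227],[0.073,-0.015,-0.227]],"angular":[[-0.013,-0.084,0],[-0.013,-0.084,0],[-0.013,-0.084,0],[-0.013,-0.084,0],[-0.013,-0.084,0]]}' 0.75 8
python3 - <<'E'
from h import *
st(); 
for h in(75,40): go(rack(20-.5*h,49.5,45+.866*h),TILT)
E
```

```text
clock: 13.35
tool_pos: [0.4638, 0.2542, 0.1401]
eef_rot: [0.022, 0.963, -0.08, 0.258]
contact_force: [0.0, 0.3, -0.3]
opening: 0.875
grasp_force: 0.0
13.35 [0.4638 0.2542 0.1401] [ 0.022   0.9627 -0.08    0.2577] [ 0.   0.3 -0.3] 0.8751965653396285 0.0 [ 0.45 -0.15  2.14 -0.44  0.75  2.45]
lin [ 0.046 -0.007 -0.075] ang [ 0.002 -0.001  0.   ]
lin [ 0.089 -0.014 -0.151] ang [ 0.002 -0.001  0.   ]
```

```bash
python3 -m handwheel '{"linear":[[0.03,-0.005,-0.05],[0.046,-0.007,-0.075],[0.06,-0.01,-0.1],[0.075,-0.012,-0.126],[0.089,-0.014,-0.151],[0.089,-0.014,-0.151],[0.089,-0.014,-0.151]],"angular":[[0,0,0],[0,0,0],[0,0,0],[0,0,0],[0,0,0],[0,0,0],[0,0,0]]}'
python3 - <<'E'
from h import *
st(); d=shot('side'); cv2.imwrite('pics/s5.png',cv2.resize(d['img'][150:270,320:480],None,fx=4,fy=4,interpolation=cv2.INTER_CUBIC)[:,:,::-1])
E
```

```text
clock: 14.05
tool_pos: [0.4995, 0.2492, 0.0804]
eef_rot: [0.021, 0.962, -0.08, 0.259]
contact_force: [0.0, 0.4, 0.1]
opening: 0.878
grasp_force: 0.0
14.05 [0.4995 0.2492 0.0804] [ 0.0213  0.9624 -0.0796  0.2588] [0.  0.4 0.1] 0.8781866290608864 0.0 [ 0.41  0.03  2.12 -0.5   0.6   2.5 ]
```

View pics/s5.png

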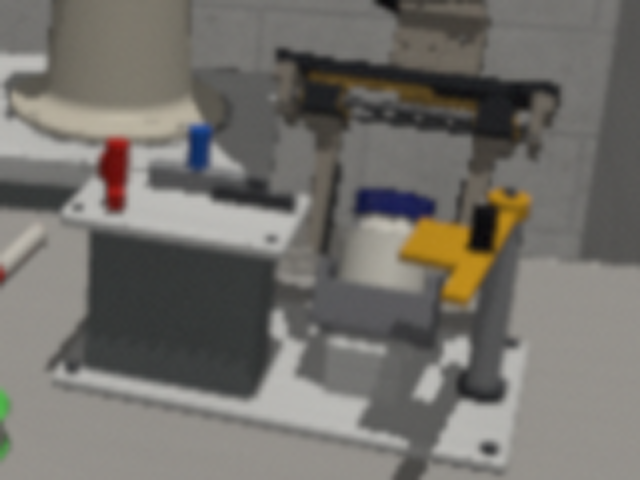

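The fingers straddle the jar, left one at (325,200) and right one at (475,190), with no contact. Closing now.

```bash
python3 -m handwheel '{"linear":[[0,0,0],[0,0,0],[0,0,0],[0,0,0],[0,0,0],[0,0,0]],"angular":[[0,0,0],[0,0,0],[0,0,0],[0,0,0],[0,0,0],[0,0,0]]}' -1 25
```

```text
clock: 14.7
tool_pos: [0.4992, 0.2489, 0.0795]
eef_rot: [0.022, 0.962, -0.08, 0.258]
contact_force: [-3.0, 0.1, 3.7]
opening: 0.616
grasp_force: 25.0
```

```bash
python3 -m handwheel '{"linear":[[-0.012,0.002,0.022],[-0.03,0.005,0.052],[-0.05,0.008,0.087],[-0.074,0.012,0.13],[-0.1,0.017,0.175],[-0.124,0.021,0.217],[-0.136,0.023,0.238],[-0.136,0.023,0.238],[-0.136,0.023,0.238]],"angular":[[0,0,0],[0,0,0],[0,0,0],[0,0,0],[0,0,0],[0,0,0],[0,0,0],[0,0,0],[0,0,0]]}'
python3 - <<'E'
from h import *
st(); go(np.array([.509,-.207,.30]),DOWN)
d=shot('side'); cv2.imwrite('pics/s6.png',cv2.resize(d['img'][110:270,300:480],None,fx=3,fy=3,interpolation=cv2.INTER_CUBIC)[:,:,::-1])
E
```

```text
clock: 15.6
tool_pos: [0.4441, 0.2578, 0.1736]
eef_rot: [0.022, 0.963, -0.079, 0.258]
contact_force: [0.0, 0.2, -1.7]
opening: 0.618
grasp_force: 25.0
15.6 [0.4441 0.2578 0.1736] [ 0.0218  0.9627 -0.0795  0.2577] [ 0.   0.2 -1.7] 0.6184411876085509 24.998565738787875 [ 0.48 -0.23  2.15 -0.42  0.84  2.44]
lin [ 0.162 -1.162  0.316] ang [ 0.174  1.032 -0.002]
```

View pics/s6.png

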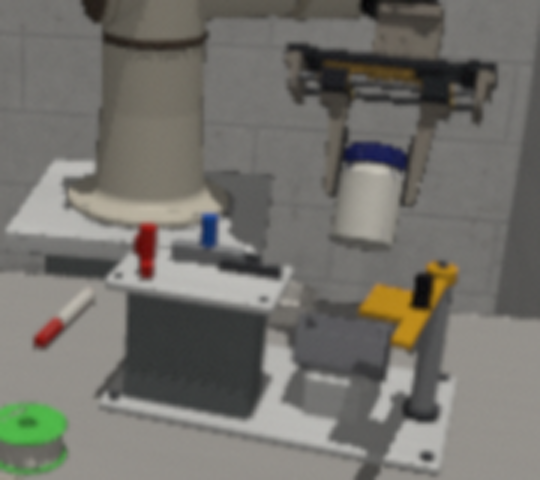

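The jar is out and held straight in the fingers (centre about (370,195) in the crop). The three latches stay open. Raising, uprighting and crossing to the scale.

```bash
python3 -m handwheel '{"linear":[[0,0,0.1],[0,0,0.2],[0,0,0.266],[0,0,0.266],[0.02,-0.1,0.266],[0.04,-0.2,0.266],[0.06,-0.3,0.266],[0.08,-0.4,0.266],[0.1,-0.5,0.266],[0.12,-0.6,0.266],[0.12,-0.6,0.266],[0.12,-0.6,0.266]],"angular":[[0,0,0],[0.04,0.24,0],[0.08,0.48,0],[0.12,0.72,0],[0.16,0.96,0],[0.16,0.96,0],[0.16,0.96,0],[0.16,0.96,0],[0.16,0.96,0],[0.16,0.96,0],[0.16,0.96,0],[0.16,0.96,0]]}'
python3 - <<'E'
from h import *
st(); go(np.array([.509,-.207,.20]),DOWN)
E
```

```text
clock: 16.85
tool_pos: [0.4924, 0.0173, 0.2795]
eef_rot: [0.001, 0.996, -0.084, 0.018]
contact_force: [0.1, 0.0, -1.7]
opening: 0.619
grasp_force: 25.0
16.85 [0.4924 0.0173 0.2795] [ 0.0014  0.9964 -0.0835  0.0176] [ 0.1  0.  -1.7] 0.6186372126865783 24.998533643083647 [-0.21 -0.13  1.76  0.    1.48  1.53]
lin [ 0.042 -0.561 -0.199] ang [0.011 0.07  0.003]
```

```bash
python3 -m handwheel '{"linear":[[0.01,-0.1,0],[0.02,-0.2,0],[0.03,-0.3,0],[0.042,-0.4,0],[0.042,-0.5,0],[0.042,-0.561,0],[0.042,-0.561,-0.1],[0.042,-0.561,-0.2],[0.042,-0.561,-0.3],[0.042,-0.561,-0.35],[0.042,-0.561,-0.35],[0.042,-0.561,-0.35]],"angular":[[0.011,0.07,0],[0.011,0.07,0],[0.011,0.07,0],[0.011,0.07,0],[0.011,0.07,0],[0.011,0.07,0],[0.011,0.07,0],[0.011,0.07,0],[0.011,0.07,0],[0.011,0.07,0],[0.011,0.07,0],[0.011,0.07,0]]}'
python3 - <<'E'
from h import *
st(); e=shot('side'); P=pts(e); im=e['img'].astype(int); o=get_obs()['tool_pos']
m=(abs(P[...,0]-o[0])<.06)&(abs(P[...,1]-o[1])<.06)&(P[...,2]>.05)&(P[...,2]<.2)&(im.min(-1)>110)
for r in range(0,400):
    k=m[r]
    if k.sum()>5: q=P[r][k]; print(r,np.nonzero(k)[0][[0,-1]],'z',q[:,2].mean().round(4),'y',q[:,1].min().round(4),q[:,1].max().round(4),'xnear',q[:,0].max().round(4))
s=(abs(P[...,2]-.028)<.004)&(abs(P[...,0]-.505)<.08)&(abs(P[...,1]+.207)<.07)
print('scale',cv2.minAreaRect(P[s][:,:2].astype(np.float32)),np.median(P[s],0))
cv2.imwrite('pics/s7.png',cv2.resize(im[100:250,190:350].astype(np.uint8),None,fx=3,fy=3,interpolation=cv2.INTER_CUBIC)[:,:,::-1])
E
```

```text
clock: 18.05
tool_pos: [0.5099, -0.2055, 0.141]
eef_rot: [0.0, 0.997, -0.082, 0.001]
contact_force: [0.4, -0.6, -1.5]
opening: 0.618
grasp_force: 25.0
18.05 [ 0.5099 -0.2055  0.141 ] [ 3.000e-04  9.967e-01 -8.160e-02  1.100e-03] [ 0.4 -0.6 -1.5] 0.6181302667370617 24.99851599917747 [-0.6   0.16  1.74  0.    1.24  1.13]
176 [245 257] z 0.1695 y -0.2205 -0.1878 xnear 0.535
177 [244 257] z 0.167 y -0.2251 -0.1868 xnear 0.5396
178 [245 257] z 0.1651 y -0.2198 -0.1867 xnear 0.5397
179 [246 256] z 0.1628 y -0.2185 -0.1874 xnear 0.5416
180 [248 255] z 0.1605 y -0.2109 -0.19 xnear 0.5429
181 [248 256] z 0.1571 y -0.2105 -0.1889 xnear 0.5426
182 [248 256] z 0.1542 y -0.2113 -0.1886 xnear 0.5421
183 [248 256] z 0.1516 y -0.2095 -0.1898 xnear 0.5422
184 [247 256] z 0.1482 y -0.2136 -0.1901 xnear 0.542
185 [248 256] z 0.1457 y -0.2103 -0.1886 xnear 0.5411
186 [248 256] z 0.1424 y -0.2125 -0.1897 xnear 0.5415
187 [248 257] z 0.1396 y -0.2114 -0.187 xnear 0.5419
188 [248 257] z 0.1366 y -0.2119 -0.1859 xnear 0.5399
189 [248 258] z 0.1334 y -0.2136 -0.185 xnear 0.5402
190 [248 258] z 0.1305 y -0.2117 -0.1866 xnear 0.5415
191 [248 258] z 0.1275 y -0.2129 -0.185 xnear 0.5423
192 [248 258] z 0.1241 y -0.2121 -0.186 xnear 0.5411
193 [248 258] z 0.1214 y -0.2128 -0.1857 xnear 0.5418
194 [249 258] z 0.1183 y -0.211 -0.1869 xnear 0.5411
195 [249 259] z 0.1153 y -0.2095 -0.1856 xnear 0.5419
196 [244 259] z 0.1115 y -0.2311 -0.1845 xnear 0.5418
197 [249 255] z 0.1099 y -0.2106 -0.1929 xnear 0.5424
scale ((0.5161293148994446, -0.20773208141326904), (0.10359671711921692, 0.09947042167186737), 1.8778597116470337) [ 0.51520919 -0.20681592  0.02696988]
```

View pics/s7.png

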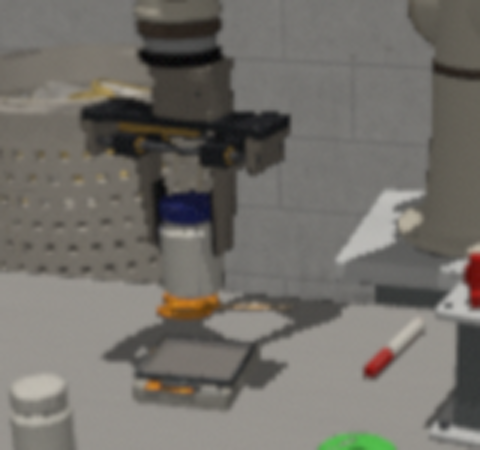

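The jar hangs upright over the plate: jar foot at about (190,300), plate centre at about (195,355) in the crop. Measured jar centre is x about 0.511, y about -0.206. Lowering, with small steps at the end.

```bash
python3 -m handwheel '{"linear":[[0,0,-0.05],[0,0,-0.1],[0,0,-0.13],[0,0,-0.15],[0,0,-0.15],[0,0,-0.15]],"angular":[[0,0,0],[0,0,0],[0,0,0],[0,0,0],[0,0,0],[0,0,0]]}' && python3 -m handwheel '{"linear":[[0,0,-0.003],[0,0,-0.006],[0,0,-0.009],[0,0,-0.012],[0,0,-0.012]],"angular":[[0,0,0],[0,0,0],[0,0,0],[0,0,0],[0,0,0]]}'
python3 - <<'E'
from h import *
st(); e=shot('side'); P=pts(e); im=e['img'].astype(int); o=get_obs()['tool_pos']
for r in range(200,222): print(r,im[r,250].tolist(),P[r,250].round(4),im[r,254].tolist(),P[r,254].round(4))
E
```

```text
clock: 18.7
tool_pos: [0.51, -0.2068, 0.0817]
eef_rot: [0.001, 0.997, -0.082, 0.002]
contact_force: [0.7, -0.0, -0.9]
opening: 0.618
grasp_force: 25.0
clock: 19.2
tool_pos: [0.5092, -0.2063, 0.0757]
eef_rot: [0.0, 0.997, -0.082, 0.001]
contact_force: [0.3, 0.2, -0.8]
opening: 0.618
grasp_force: 25.0
19.2 [ 0.5092 -0.2063  0.0757] [ 3.000e-04  9.966e-01 -8.230e-02  9.000e-04] [ 0.3  0.2 -0.8] 0.6175652384217589 24.9984972900711 [-0.61  0.24  1.79  0.    1.11  1.13]
200 [164, 161, 152] [ 0.5369 -0.209   0.099 ] [160, 157, 149] [ 0.5329 -0.1986  0.0983]
201 [134, 132, 124] [ 0.5422 -0.207   0.0983] [137, 134, 127] [ 0.5402 -0.1958  0.0986]
202 [123, 121, 114] [ 0.539  -0.2085  0.0938] [126, 124, 117] [ 0.5377 -0.197   0.0943]
203 [122, 120, 113] [ 0.5357 -0.2101  0.0891] [125, 123, 116] [ 0.5373 -0.1974  0.091 ]
204 [123, 121, 114] [ 0.5382 -0.2093  0.0872] [126, 124, 117] [ 0.5383 -0.1971  0.0884]
205 [123, 121, 114] [ 0.5396 -0.2089  0.0847] [125, 123, 115] [ 0.5382 -0.1974  0.0853]
206 [123, 121, 114] [ 0.5387 -0.2094  0.0812] [125, 124, 117] [ 0.5393 -0.1971  0.0827]
207 [123, 122, 
[... 604 characters left out ...]
 [121, 119, 112] [ 0.5406 -0.2102  0.057 ] [126, 124, 117] [ 0.5413 -0.1978  0.0586]
215 [120, 119, 112] [ 0.5399 -0.2107  0.0535] [127, 124, 117] [ 0.539  -0.1989  0.0543]
216 [120, 118, 111] [ 0.5391 -0.2113  0.0499] [126, 124, 116] [ 0.5367 -0.2     0.05  ]
217 [121, 119, 112] [ 0.5379 -0.212   0.0461] [125, 123, 116] [ 0.5406 -0.1986  0.0488]
218 [120, 118, 111] [ 0.54   -0.2113  0.044 ] [124, 122, 114] [ 0.5395 -0.1993  0.0451]
219 [119, 116, 109] [ 0.5396 -0.2117  0.0406] [119, 117, 109] [ 0.5397 -0.1994  0.042 ]
220 [117, 112, 107] [ 0.5207 -0.2198  0.0275] [114, 111, 105] [ 0.5383 -0.2002  0.038 ]
221 [121, 115, 110] [ 0.5287 -0.2166  0.0284] [118, 113, 108] [ 0.5248 -0.2058  0.0278]
```

```bash
python3 -m handwheel '{"linear":[[0,0,-0.005],[0,0,-0.009],[0,0,-0.012],[0,0,-0.015],[0,0,-0.015]],"angular":[[0,0,0],[0,0,0],[0,0,0],[0,0,0],[0,0,0]]}' && python3 -m handwheel '{"linear":[[0,0,-0.003],[0,0,-0.003]],"angular":[[0,0,0],[0,0,0]]}' && python3 -m handwheel '{"linear":[[0,0,-0.003],[0,0,-0.003]],"angular":[[0,0,0],[0,0,0]]}'
```

```text
clock: 19.75
tool_pos: [0.5092, -0.2063, 0.0697]
eef_rot: [0.0, 0.997, -0.082, 0.001]
contact_force: [1.2, 0.6, -1.4]
opening: 0.623
grasp_force: 25.0
clock: 19.95
tool_pos: [0.5093, -0.2063, 0.0686]
eef_rot: [0.0, 0.997, -0.082, 0.001]
contact_force: [0.0, 0.5, -1.7]
opening: 0.619
grasp_force: 25.0
clock: 20.15
tool_pos: [0.5092, -0.2063, 0.0674]
eef_rot: [0.0, 0.997, -0.082, 0.001]
contact_force: [0.4, -0.8, -1.7]
opening: 0.619
grasp_force: 25.0
```

```bash
python3 -m handwheel '{"linear":[[0,0,-0.003],[0,0,-0.003]],"angular":[[0,0,0],[0,0,0]]}' && python3 -m handwheel '{"linear":[[0,0,-0.003],[0,0,-0.003]],"angular":[[0,0,0],[0,0,0]]}'
python3 - <<'E'
from h import *
st(); e=shot('side'); P=pts(e); im=e['img'].astype(int)
for r in range(216,226): print(r,im[r,250].tolist(),P[r,250].round(4),im[r,254].tolist(),P[r,254].round(4))
E
```

```text
clock: 20.35
tool_pos: [0.5097, -0.2065, 0.0668]
eef_rot: [0.001, 0.997, -0.082, 0.001]
contact_force: [0.1, 0.6, 2.7]
opening: 0.617
grasp_force: 25.0
clock: 20.55
tool_pos: [0.5101, -0.2066, 0.0667]
eef_rot: [0.001, 0.997, -0.082, 0.002]
contact_force: [-2.0, 2.3, 9.8]
opening: 0.623
grasp_force: 25.0
20.55 [ 0.5101 -0.2066  0.0667] [ 6.000e-04  9.966e-01 -8.230e-02  1.600e-03] [-2.   2.3  9.8] 0.6230776029182505 25.00240040011704 [-0.6   0.25  1.79  0.    1.09  1.13]
216 [120, 118, 111] [ 0.5415 -0.2103  0.0511] [126, 123, 116] [ 0.5395 -0.1989  0.0514]
217 [119, 117, 110] [1.5117 0.1924 0.544 ] [126, 123, 116] [ 0.536  -0.2005  0.0464]
218 [120, 117, 111] [ 0.5405 -0.2111  0.0442] [125, 123, 116] [ 0.5399 -0.1991  0.0453]
219 [119, 117, 111] [ 0.54   -0.2115  0.0407] [125, 122, 116] [ 0.5373 -0.2004  0.0407]
220 [119, 118, 110] [ 0.541  -0.2113  0.0381] [126, 123, 116] [ 0.5347 -0.2016  0.0362]
221 [118, 116, 110] [ 0.5403 -0.2118  0.0345] [124, 121, 115] [ 0.5384 -0.2003  0.0349]
222 [116, 113, 108] [ 0.5381 -0.2129  0.0301] [117, 114, 107] [ 0.5392 -0.2002  0.0321]
223 [115, 110, 105] [ 0.5388 -0.2128  0.0273] [110, 107, 101] [ 0.5375 -0.201   0.028 ]
224 [106, 103, 99] [1.5117 0.1924 0.544 ] [110, 106, 101] [ 0.5454 -0.1981  0.0289]
225 [83, 82, 81] [ 0.5495 -0.2088  0.0265] [92, 90, 87] [ 0.5476 -0.1974  0.0269]
```

The jar is seated, with about 11 N on the plate. Easing the load, then opening.

```bash
python3 -m handwheel '{"linear":[[0,0,0.003],[0,0,0.003]],"angular":[[0,0,0],[0,0,0]]}' && python3 -m handwheel '{"linear":[[0,0,0],[0,0,0],[0,0,0],[0,0,0],[0,0,0]],"angular":[[0,0,0],[0,0,0],[0,0,0],[0,0,0],[0,0,0]]}' 0.7 && python3 -m handwheel '{"linear":[[0,0,0.04],[0,0,0.1],[0,0,0.2],[0,0,0.3],[0,0,0.4],[0,0,0.45],[-0.3,0.2,0.45],[-0.3,0.2,0.45],[-0.3,0.2,0.45],[-0.3,0.2,0.45]],"angular":[[0,0,0],[0,0,0],[0,0,0],[0,0,0],[0,0,0],[0,0,0],[0,0,0],[0,0,0],[0,0,0],[0,0,0]]}'
python3 - <<'E'
from h import *
st(); e=shot('side'); P=pts(e); t=shot('top'); Q=pts(t)
for n,x,P in(('top',t,Q),('side',e,P)):
    H=cv2.cvtColor(x['img'],cv2.COLOR_RGB2HSV).astype(int)
    c=(H[...,0]>108)&(H[...,0]<130)&(H[...,1]>90)&(abs(P[...,0]-.51)<.06)&(abs(P[...,1]+.206)<.06)&(P[...,2]>.08)&(P[...,2]<.14)
    if c.any(): print(n,'cap',c.sum(),P[c].min(0).round(3),P[c].max(0).round(3),np.median(P[c],0).round(3))
    s=(abs(P[...,2]-.027)<.006)&(abs(P[...,0]-.505)<.09)&(abs(P[...,1]+.207)<.08)
    if s.any(): print(n,'scale',cv2.minAreaRect(P[s][:,:2].astype(np.float32)))
a=np.hstack([cv2.resize(e['img'][110:290,190:450],(520,360)),cv2.resize(t['img'][170:290,360:453],(279,360))])
cv2.imwrite('pics/f.png',a[:,:,::-1])
E
```

```text
clock: 20.8
tool_pos: [0.5098, -0.2065, 0.0668]
eef_rot: [0.001, 0.997, -0.082, 0.002]
contact_force: [-0.5, 1.1, 4.4]
opening: 0.618
grasp_force: 25.0
clock: 21.3
tool_pos: [0.5092, -0.2064, 0.0661]
eef_rot: [0.0, 0.997, -0.082, 0.001]
contact_force: [-0.0, -0.0, 0.1]
opening: 0.848
grasp_force: 0.0
clock: 22.3
tool_pos: [0.3859, -0.1235, 0.2453]
eef_rot: [-0.0, 0.997, -0.082, 0.0]
contact_force: [-0.2, 0.4, -0.9]
opening: 0.849
grasp_force: 0.0
22.3 [ 0.3859 -0.1235  0.2453] [-0.000e+00  9.967e-01 -8.180e-02  3.000e-04] [-0.2  0.4 -0.9] 0.8491029961974098 0.0 [-0.61 -0.33  1.99  0.    1.48  1.12]
top cap 202 [ 0.495 -0.233  0.108] [ 0.535 -0.18   0.123] [ 0.521 -0.215  0.118]
top scale ((0.5310192108154297, -0.2076854109764099), (0.10280809551477432, 0.06531970202922821), 86.12901306152344)
side cap 164 [ 0.487 -0.231  0.104] [ 0.542 -0.181  0.12 ] [ 0.525 -0.202  0.117]
side scale ((0.5172281265258789, -0.20774424076080322), (0.09810560196638107, 0.0988372415304184), 2.0130727291107178)
```

View pics/f.png

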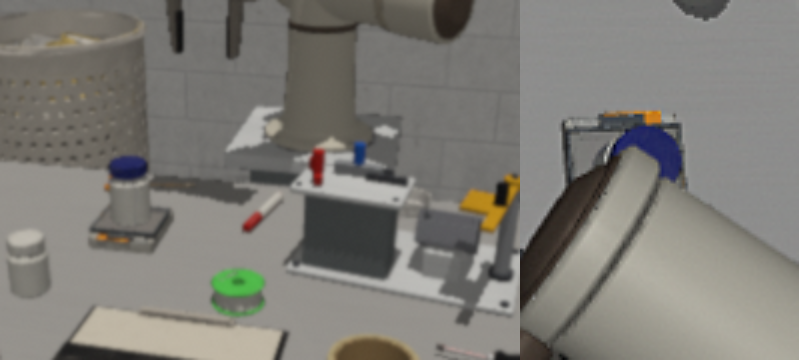

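The jar stands upright and centred on the scale (cap at (128,168) in the left crop). All latches are open, the bystanders look untouched and the gripper is clear.

```bash
python3 -c "
from workcell import close_job
print(close_job())"
```

```text
the job is handed in; nothing more can be done
None
```

The job is handed in: catch, bolt and gate are all open, and the jar stands upright near the middle of the scale's plate with the gripper clear; the hand-in returned no verdict.

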